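# Click the red core tally on to its white mark and log it

## Robot

A 6-joint arm with a two-finger parallel gripper is mounted at the origin on the work surface. World frame = base frame: x ahead of the robot, y to its left, z up, the work surface at z = 0. Lengths are in m, angles in rad, forces in N, time in s.
With the tool pointing down it reaches from about 0.35 to 0.775 m from the base axis. Payload 5.5 kg.
Tool frame: the origin (TCP) lies midway between the tips of the shut fingers; the grasp point (between the pads) lies 19 mm behind it; z points along the fingers, y is the line along which they close (so a half turn about z gives the same grasp; the last joint's range is limited). The gripper opens to 85 mm and grips with 20 to 120 N. Pads are 22 mm wide; open, the fingers measure 114 mm over their backs; the gripper's body (76 mm by 85 mm) begins 54 mm behind the grasp point. The pads swing forward as they close: fully open they stand 13 mm farther back than shut.
Start: joints at [1.016, 0.313, 0.046, 1.304, 0, 1.431], TCP at [0.232, 0.526, 0.231] pointing down, gripper open.
Joint ranges: [-2.76, 2.76], [-0.86, 1.69], [-1.03, 1.26], [-2.2, 2.34], [-1.47, 1.5], [-3.14, 3.14]. Speed limits (rad/s): [2.57, 2.57, 3.14, 3.14, 3.14, 3.14].

## Interface

Orientations are given as a unit quaternion [w, x, y, z].
In Python, from workcell import telemetry, imaging, env gives the robot as it stands. The module is installed in compiled form; this text tells all that it offers.
- The arm moves only by the tool step_arm, never from a script. Its argument "moves" is a list of rows, each a list of 3 entries, a list of its own where there are three numbers: the shift along the tool's x, y, z in mm, then the turn, a rotation vector about the tool's x, y, z in rad, then the finger opening in mm, from 0 to 85.4. A call has 1 to 8 rows; each row is the pose to reach, as a shift and turn from the pose commanded when the call began, along the tool's axes at that moment; what a row does not reach only later rows make up. A row lasts 1/12 s, in which the tool goes at most 41.7 mm and 7.16 degrees, less where a joint would pass 70% of its speed; a pose out of reach is approached as far as the arm can. A call with a gripper value outside its range is refused whole. The fingers move at their own pace and stop on an object; "grip_force" is the grip in N (left out, the last holds). Time passes only in rows, so rows that repeat a pose let the fingers close. It gives the time, the measured TCP pose, the force, the opening and the grip force at its end, in the units of the state.
- telemetry.get_state(): the state, without advancing time (a new reading comes with each control period).
- imaging.read_camera(name): name is "scene" or "top" or "wrist"; returns the picture (400x640x3 uint8, red, green, blue); there is no depth.
- imaging.camera_params(name): a dict with "camera_matrix" (3x3 intrinsics, pixels), "D" ([k1, k2, p1, p2, k3] as OpenCV has them; the pictures are not rectified), "pose" (4x4, takes a point from camera to world coordinates). Camera axes: x right, y up, looking along -z (the intrinsics and any distortion apply to the point x, -y, -z); pixel columns grow to the right and rows downward; lengths in m; the calibration is good to about 2 mm. A picture is of the moment at which its call begins: read the wrist's pose just before it. camera_params takes no time and is no camera call; for the wrist camera it gives the pose at the moment of the call.
- env.hand_in(): hands the job in; it is judged then, once.
The state is a dict: "clock": time; "joint_pos": joint angles; "qvel": joint speeds; "tau": joint torques, N m; "tcp_pos": TCP position; "orientation": TCP orientation; "wrist_force": force on the tool from outside, world axes, zero at the start; "ft_torque": the same for the moment, N m; "finger_gap": finger opening in m; "grip_force": force on a finger pad.
Only numpy, scipy, OpenCV 4.12 (cv2) and the standard library are available. Lean on these libraries where they do the work, as an engineer would, in place of code of your own. Each camera call takes 0.05 s, during which the arm holds its last target. There are 200 camera calls.

## Task

On the red click counter, flick the lobed edge of the wheel with a fingertip, the way its chevrons point (counter-clockwise from above), click by click until the white lobe rests exactly at the yellow pointer, without running past it; then press the black button on that same counter right down and let it spring back. Only touch and push, gently: do not lift or shove the counter, keep off the blue counter altogether, and leave everything else standing where it is.

Things in the scene. Friction and masses are not known exactly. Their poses are not given: they have to be found in the camera images.
- red_counter: Free-standing click counter with the red wheel: grey plate 180 (its x) by 130 mm (its y), top 30 mm above the bench, about 2.6 kg, rubber feet. Origin: centre of its underside. Its +x points from the wheel to the yellow pointer and on to the button. On it, in x: wheel axis at -30 mm, pointer tip at 26.5, button at 64 (y = 0)
- red_hub (a point): Centre of the red wheel's top face, 60 mm above the bench. The wheel lies flat (axis upright), 16 mm thick, 14 mm of air under it: a disc of radius 31 mm with six radial lobes 60 degrees apart, 8 mm wide, round-ended, out to radius 56 mm. Gaps open outward and upward, about 36 mm wide at radius 42 mm. Black chevrons on it point the way to advance: counter-clockwise from above
- red_mark (a point): Outer end of the one white lobe (the others are red), on its top face at radius 52 mm from the hub, 60 mm above the bench; turns with the wheel
- red_pointer (a point): Tip of the fixed yellow wedge pointer on the red counter's plate, 56.5 mm from the wheel's axis, its top 60 mm above the bench; the wedge fills from there to 68.5 mm from the axis, 15 mm wide at the back
- red_wheel (a joint): Red wheel angle, rad, growing as it advances (counter-clockwise from above). Clicks every 1.047 from 0 to 5.236, stops just beyond both ends. At each click a lobe faces the pointer: the white one at 4.189 (click 4). Starts at click 1, 2 or 3. A sprung detent (about 3 N at the lobe ends) holds it; pushed a little over half a click, it springs on to the next click by itself
- red_button (a joint): Travel of the red counter's button, m: 0 up, 0.006 right down; springs back; takes about 5 N
- red_button_top (a point): Centre of the top of the red counter's black push button, 26 mm across in a grey 42 mm collar, 48 mm above the bench when up
- blue_counter: The other click counter, the same in all but colour (blue wheel), which is not to be touched; origin at the centre of its underside
- adapter: steel chuck adapter standing upright, 32 mm across and 55 mm tall; origin at its foot. Bystander
- wrench: steel open-end wrench, 190 mm, lying flat, under 20 mm high; origin at the middle of its underside. Bystander
- core_bit: dark steel core bit tube with a green band, standing, 66 mm across, 140 mm tall; origin at its foot. Bystander
- spray_can: orange marking spray can, 60 mm across, 170 mm tall; origin at its foot. Bystander
- tape_roll: orange ring of tape lying flat, 90 mm across, 40 mm high; origin at the centre of its underside. Bystander
- segment_tray: shallow green tray, 90 x 130 x 35 mm; origin at the centre of its underside. Bystander
- collar: brass stepped collar, 44 mm across, 40 mm high; origin at its foot. Bystander
Mind the look-alikes: they are no part of the job. What is shaped like the red_counter but turquoise is not meant.

How it is judged:
By the outcome, as a careful person would: the job done as asked, in the order asked, and still so for the second after the job is handed in, with the robot touching nothing.
It also fails if it takes over 58 s, if anything falls off the work surface, if the arm or the gripper's body presses on something with over 40 N, if the wrist force passes 120 N, or if a joint passes its speed limit or range.

## Working session

There is one attempt and no reset: what is moved stays moved. The work goes in short steps, Python scripts to look and compute and a tool call to move; the robot and the scene stay as the last step left them, time stands still between calls to the robot, and variables do not carry over. Pictures are saved under pics/ and viewed, at most 10 in all, crops included, and the job is handed in when it is done.

Besides the shell and the picture viewer there is one more tool, called after ">>>" by a JSON object that holds its "api" and its "payload". step_arm: Moves the arm, as the interface text tells. Its arguments: {"type":"object","properties":{"moves":{"type":"array"},"grip_force":{"type":"number"}},"required":["moves"]}

```bash
mkdir -p pics; cat > h.py <<'E'
import numpy as np, cv2
from workcell import telemetry, imaging, env
def snap(cam,name):
    p=imaging.camera_params(cam); im=imaging.read_camera(cam); cv2.imwrite(f'pics/{name}.png',im[:,:,::-1]); return im,p
def to_world(p,uv,z):
    K=np.array(p['camera_matrix']);D=np.array(p['D']);T=np.array(p['pose'])
    n=cv2.undistortPoints(np.array(uv,float).reshape(-1,1,2),K,D).reshape(-1,2)
    d=np.c_[n[:,0],-n[:,1],-np.ones(len(n))]@T[:3,:3].T
    o=T[:3,3]; return o+d*((z-o[2])/d[:,2])[:,None]
def to_px(p,X):
    K=np.array(p['camera_matrix']);D=np.array(p['D']);T=np.array(p['pose'])
    c=(np.atleast_2d(X)-T[:3,3])@T[:3,:3]; c=c*[1,-1,-1]
    return cv2.projectPoints(c,np.zeros(3),np.zeros(3),K,D)[0].reshape(-1,2)
E
python3 - <<'E'
from h import *
import pickle
im,p=snap('top','top1'); im2,p2=snap('scene','scene1'); pickle.dump((p,p2),open('cams.pkl','wb'))
print(telemetry.get_state()); print(p['pose'],p2['pose'])
E
```

```text
{'clock': 0.1, 'joint_pos': array([1.01636483e+00, 3.13962419e-01, 4.51005890e-02, 1.30359350e+00,
       2.37021084e-05, 1.43120867e+00]), 'qvel': array([-0.00039242, -0.00101045,  0.00205882, -0.00110726,  0.00033139,
       -0.00047688]), 'tau': array([ 3.01622087e-03, -4.81724489e+01,  2.99243528e+01,  1.27001156e-02,
       -1.00645811e-04,  2.79881812e-05]), 'tcp_pos': array([0.23150993, 0.52584584, 0.23048019]), 'orientation': array([-2.93248307e-04,  2.05937711e-01,  9.78564751e-01, -7.76030116e-04]), 'wrist_force': array([ 0.95604828, -0.51429336, -0.10308249]), 'ft_torque': array([ 0.0646848 , -0.02082819,  0.00169221]), 'grip_force': 0.0, 'finger_gap': 0.08555837642484079}
[[-0.02090034  0.99090997 -0.13289325  0.36327428]
 [-0.99973581 -0.02198561 -0.00670421 -0.04811482]
 [-0.00956501  0.13271802  0.99110768  1.41442862]
 [ 0.          0.          0.          1.        ]] [[ 0.76604046 -0.46510069  0.44369287  1.18408206]
 [ 0.64263611  0.56936254 -0.51268425 -0.78340953]
 [-0.0141723   0.67786994  0.73504523  1.16043347]
 [ 0.          0.          0.          1.        ]]
```

View pics/top1.png

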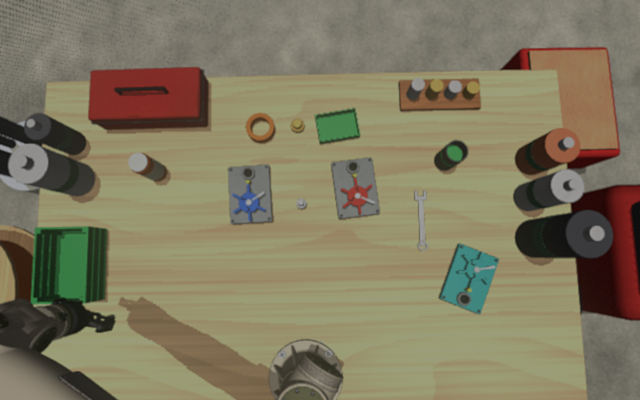

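View pics/scene1.png

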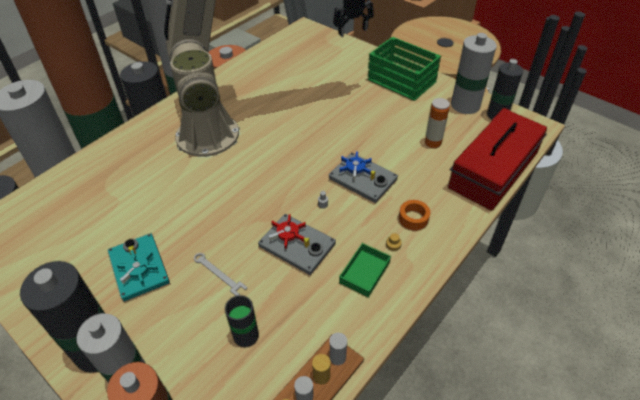

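The top view shows the red counter at about (357,188), its button toward the top at (352,168), and the blue counter at (249,195). I'll enlarge the red one.

```bash
python3 - <<'E'
import cv2,numpy as np
im=cv2.imread('pics/top1.png')[150:226,320:396]; a=cv2.resize(im,None,fx=7.8,fy=7.8,interpolation=cv2.INTER_CUBIC)
cv2.imwrite('pics/c1.png',a)
E
```

```text
(no output)
```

View pics/c1.png

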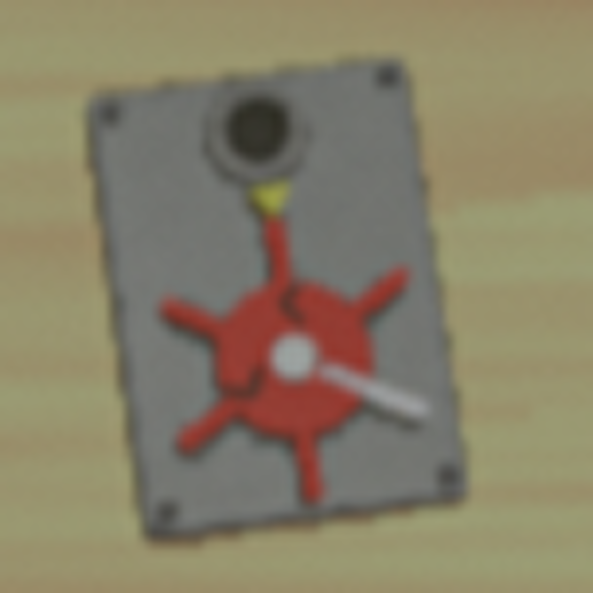

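The crop shows the hub at (294,357), the button at (257,128) and the pointer tip at (272,212). The white lobe's tip is at (420,408), 120° clockwise of the pointer, so it needs 2 clicks.

```bash
cat > geo.py <<'E'
from h import *
from scipy.spatial.transform import Rotation as Ro
HUB=None
def report():
    pass
E
python3 - <<'E'
from h import *
import pickle
from scipy.spatial.transform import Rotation as Ro
p,p2=pickle.load(open('cams.pkl','rb'))
f=lambda l:[(320+(x+.5)/7.8-.5,150+(y+.5)/7.8-.5) for x,y in l]
b=to_world(p,f([(257,128)]),.048)[0]
pt=to_world(p,f([(272,212)]),.06)[0]
tips=to_world(p,f([(278,222),(403,273),(424,410),(313,500),(186,447),(167,305)]),.06)
pc=to_world(p,f([(110,112),(387,76),(448,474),(165,513)]),.03)
hub=tips.mean(0); print('btn',b,'ptr',pt,'hub',hub,'plate',pc.mean(0))
print('r',np.linalg.norm((tips-hub)[:,:2],axis=1))
for a,c in((b,hub),(pt,hub)):
    d=(a-c)[:2];print(np.linalg.norm(d),np.degrees(np.arctan2(d[1],d[0])))
d=(pc[0]+pc[1]-pc[2]-pc[3]);print('plate yaw',np.degrees(np.arctan2(d[1],d[0])))
d=(pc[1]+pc[2]-pc[0]-pc[3]);print('plate -y',np.degrees(np.arctan2(d[1],d[0])))
s=telemetry.get_state();R=Ro.from_quat(np.roll(s['orientation'],-1)).as_matrix();print(R)
E
```

```text
btn [ 0.63349057 -0.16037143  0.048     ] ptr [ 0.59765291 -0.16414642  0.06      ] hub [ 0.53959593 -0.1712205   0.06      ] plate [ 0.57047883 -0.16779397  0.03      ]
r [0.05426991 0.05417546 0.05345069 0.05517591 0.05466241 0.05390895]
0.0945193359760279 6.59102489396609
0.05848636998605591 6.947080950574579
plate yaw 6.278774234036297
plate -y -83.57441680808157
[[-9.15179146e-01  4.03046314e-01 -8.93552645e-04]
 [ 4.03047225e-01  9.15178114e-01 -1.39800966e-03]
 [ 2.54297182e-04 -1.63957320e-03 -9.99998624e-01]]
```

>>> {"api": "step_arm", "payload": {"moves": [[[-28,-29,0],[0,0,0],0],[[-56,-58,0],[0,0,0],0],[[-84,-86,0],[0,0,0],0],[[-112,-115,0],[0,0,0],0],[[-140,-144,0],[0,0,0],0],[[-168,-173,0],[0,0,0],0],[[-196,-202,0],[0,0,0],0],[[-224,-230,0],[0,0,0],0]]}}

```text
clock: 0.77
tcp_pos: [0.3438, 0.2236, 0.2311]
orientation: [-0.0, 0.206, 0.979, -0.0]
wrist_force: [1.0, 1.1, -0.7]
finger_gap: 0.0
grip_force: 0.0
```

>>> {"api": "step_arm", "payload": {"moves": [[[-28,-29,0],[0,0,0],0],[[-56,-58,0],[0,0,0],0],[[-84,-86,0],[0,0,0],0],[[-112,-115,0],[0,0,0],0],[[-140,-144,0],[0,0,0],0],[[-168,-173,0],[0,0,0],0],[[-196,-202,0],[0,0,0],0],[[-224,-230,0],[0,0,0],0]]}}

```text
clock: 1.43
tcp_pos: [0.4563, -0.0774, 0.2311]
orientation: [-0.0, 0.206, 0.979, 0.0]
wrist_force: [0.2, 0.5, -0.2]
finger_gap: 0.0
grip_force: 0.0
```

>>> {"api": "step_arm", "payload": {"moves": [[[-28,-29,0],[0,0,0.12],0],[[-54,-57,0],[0,0,0.24],0],[[-54,-57,0],[0,0,0.36],0],[[-54,-57,0],[0,0,0.48],0],[[-54,-57,0],[0,0,0.6],0],[[-54,-57,0],[0,0,0.72],0],[[-54,-57,0],[0,0,0.84],0],[[-54,-57,0],[0,0,0.96],0]]}}

```text
clock: 2.1
tcp_pos: [0.4825, -0.1492, 0.2308]
orientation: [-0.001, 0.637, 0.771, -0.0]
wrist_force: [0.7, -1.1, -0.9]
finger_gap: 0.0
grip_force: 0.0
```

>>> {"api": "step_arm", "payload": {"moves": [[[0,0,20],[0,0,0.084],0],[[0,0,50],[0,0,0.084],0],[[0,0,80],[0,0,0.084],0],[[0,0,110],[0,0,0.084],0],[[0,0,110],[0,0,0.084],0],[[0,0,110],[0,0,0.084],0]]}}

```text
clock: 2.6
tcp_pos: [0.4812, -0.1484, 0.12]
orientation: [-0.002, 0.666, 0.746, -0.001]
wrist_force: [0.6, 0.4, 0.6]
finger_gap: -0.0
grip_force: 0.0
```

```bash
cat > loc.py <<'E'
from h import *
from scipy.spatial.transform import Rotation as Ro
def loc():
    s=telemetry.get_state();R=Ro.from_quat(np.roll(s['orientation'],-1)).as_matrix()
    xc=np.array([.9936,.1132]);yc=np.array([-.1132,.9936]);d=s['tcp_pos'][:2]-[.5395,-.171]
    print('clock',s['clock'],'xc,yc mm',1e3*d@xc,1e3*d@yc,'z',s['tcp_pos'][2],'F',s['wrist_force'],'gap',s['finger_gap'])
    print('tool x in c',R[:2,0]@xc,R[:2,0]@yc,'tz',R[:,2])
    return s
E
python3 - <<'E'
from loc import *
loc(); snap('wrist','w1')
E
```

```text
clock 2.6 xc,yc mm -55.34078014126288 29.07453028669977 z 0.12002423409878789 F [0.60283355 0.40411088 0.55570817] gap -1.967459416399518e-05
tool x in c 0.0014304932608161102 1.0000230843669138 tz [-0.00411822  0.00219616 -0.99998911]
```

View pics/w1.png

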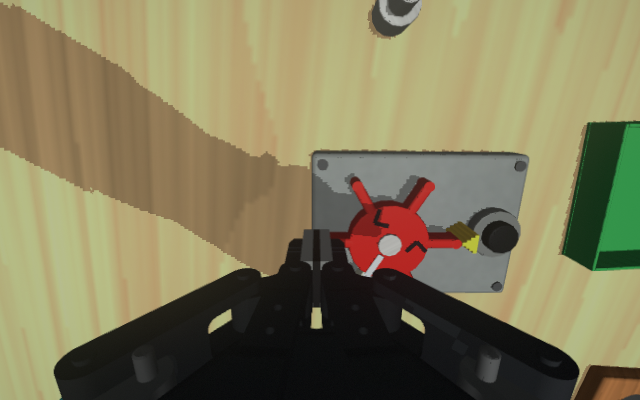

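The wrist view shows the hub at (390,245), the button at (500,237), and the fingertips at (318,240) outside the gap. I'll descend and then push toward tool -x.

>>> {"api": "step_arm", "payload": {"moves": [[[0,1,20],[0,0,0],0],[[0,1,40],[0,0,0],0],[[0,1,55],[0,0,0],0],[[0,1,65],[0,0,0],0],[[0,1,72],[0,0,0],0],[[0,1,72],[0,0,0],0]]}}

```text
clock: 3.15
tcp_pos: [0.4841, -0.1492, 0.0494]
orientation: [0.0, 0.666, 0.746, 0.0]
wrist_force: [-0.3, 0.1, -0.1]
finger_gap: 0.0001
grip_force: 0.0
```

>>> {"api": "step_arm", "payload": {"moves": [[[-3,0,0],[0,0,0],0],[[-6,0,0],[0,0,0],0],[[-9,0,0],[0,0,0],0],[[-12,0,0],[0,0,0],0],[[-15,0,0],[0,0,0],0],[[-18,0,0],[0,0,0],0],[[-21,0,0],[0,0,0],0],[[-24,0,0],[0,0,0],0]]}}

```text
clock: 3.82
tcp_pos: [0.4867, -0.1732, 0.0493]
orientation: [0.0, 0.666, 0.746, 0.0]
wrist_force: [1.0, 2.2, 1.1]
finger_gap: 0.0
grip_force: 1.0
```

```bash
python3 - <<'E'
from loc import *
loc(); im,_=snap('wrist','w2')
cv2.imwrite('pics/w2c.png',cv2.resize(im[120:320,260:580,::-1],None,fx=2,fy=2))
E
```

```text
clock 3.8167 xc,yc mm -52.72061662756602 3.8398876285443007 z 0.04934369100670369 F [0.97419918 2.20713469 1.09722419] gap 1.8284143538071823e-05
tool x in c 0.0013015863446686807 1.0000267472517552 tz [ 3.24592916e-04  1.40420748e-04 -9.99999937e-01]
```

View pics/w2.png

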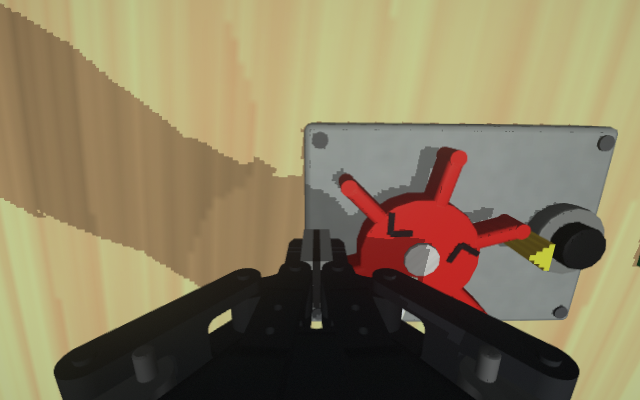

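The wheel is turning: the lobe that was at the pointer is now at (520,230), moved counter-clockwise. I'll keep pushing in small steps.

>>> {"api": "step_arm", "payload": {"moves": [[[-2,0,0],[0,0,0],0],[[-4,0,0],[0,0,0],0],[[-6,0,0],[0,0,0],0],[[-8,0,0],[0,0,0],0],[[-10,0,0],[0,0,0],0]]}}

```text
clock: 4.28
tcp_pos: [0.4875, -0.1832, 0.0492]
orientation: [-0.0, 0.666, 0.746, -0.0]
wrist_force: [-0.1, -0.1, -0.2]
finger_gap: 0.0002
grip_force: 0.2
```

>>> {"api": "step_arm", "payload": {"moves": [[[-1,0,0],[0,0,0],0],[[-2,0,0],[0,0,0],0]]}}

```text
clock: 4.45
tcp_pos: [0.4879, -0.1852, 0.0493]
orientation: [0.0, 0.667, 0.745, -0.0]
wrist_force: [0.7, -0.8, -0.4]
finger_gap: -0.0
grip_force: 0.1
```

>>> {"api": "step_arm", "payload": {"moves": [[[-1,0,0],[0,0,0],0],[[-2,0,0],[0,0,0],0]]}}

```text
clock: 4.62
tcp_pos: [0.4881, -0.1871, 0.0493]
orientation: [0.0, 0.666, 0.746, -0.0]
wrist_force: [0.3, -0.2, 0.9]
finger_gap: 0.0002
grip_force: 0.0
```

```bash
python3 - <<'E'
from loc import *
loc(); im,_=snap('wrist','w3')
E
```

```text
clock 4.6167 xc,yc mm -52.883910930552865 -10.150472519591531 z 0.049301143170311826 F [ 0.30200693 -0.21757813  0.86656829] gap 0.00015370908933741038
tool x in c 0.0015103536994525483 1.0000264279036033 tz [ 6.40890107e-05 -2.44013434e-04 -9.99999968e-01]
```

View pics/w3.png

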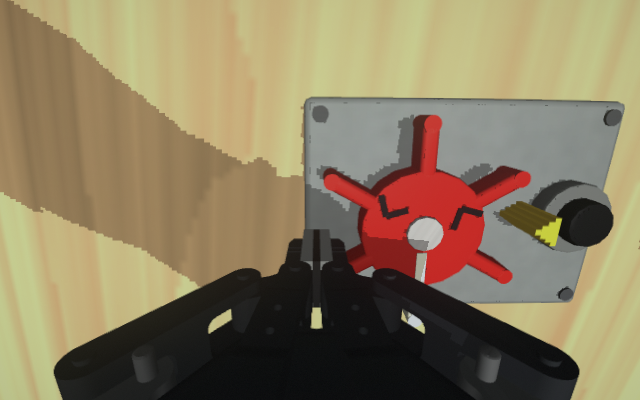

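The wheel is about half a click on: the white lobe points at -90° and the force is near zero, so it's at the tipping point. Nudging further.

>>> {"api": "step_arm", "payload": {"moves": [[[-1,0,0],[0,0,0],0],[[-2,0,0],[0,0,0],0],[[-3,0,0],[0,0,0],0],[[-4,0,0],[0,0,0],0],[[-4,0,0],[0,0,0],0],[[-4,0,0],[0,0,0],0]]}}

```text
clock: 5.17
tcp_pos: [0.4885, -0.1908, 0.0493]
orientation: [-0.0, 0.666, 0.746, 0.0]
wrist_force: [-0.8, 0.1, -0.7]
finger_gap: -0.0003
grip_force: 0.0
```

```bash
python3 - <<'E'
from loc import *
loc(); im,_=snap('wrist','w4')
E
```

```text
clock 5.1667 xc,yc mm -52.902504861599596 -13.944754730456472 z 0.049266702514658665 F [-0.75532166  0.06869943 -0.67427469] gap -0.0003284196541580275
tool x in c 0.0015499573639040486 1.0000263915325485 tz [ 3.77142182e-05  1.22748711e-04 -9.99999992e-01]
```

View pics/w4.png

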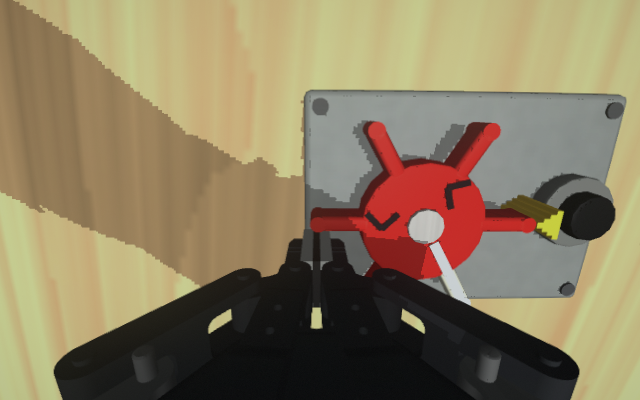

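It clicked over: a red lobe is at the pointer (530,225) and the white one is now 60° short. I'll withdraw outward, go around, and repeat the same stroke.

>>> {"api": "step_arm", "payload": {"moves": [[[0,-7,0],[0,0,0],0],[[0,-16,0],[0,0,0],0],[[0,-26,0],[0,0,0],0],[[15,-26,0],[0,0,0],0],[[30,-26,0],[0,0,0],0],[[43,-26,0],[0,0,0],0],[[43,-12,0],[0,0,0],0],[[43,0,0],[0,0,0],0]]}}

```text
clock: 5.88
tcp_pos: [0.4833, -0.1459, 0.0494]
orientation: [-0.0, 0.666, 0.746, 0.0]
wrist_force: [0.9, -0.7, 0.5]
finger_gap: -0.0
grip_force: 0.0
```

>>> {"api": "step_arm", "payload": {"moves": [[[-4,0,0],[0,0,0],0],[[-8,0,0],[0,0,0],0],[[-11,0,0],[0,0,0],0],[[-14,0,0],[0,0,0],0],[[-17,0,0],[0,0,0],0],[[-20,0,0],[0,0,0],0],[[-23,0,0],[0,0,0],0],[[-26,0,0],[0,0,0],0]]}}

```text
clock: 6.55
tcp_pos: [0.4866, -0.1742, 0.0492]
orientation: [-0.0, 0.667, 0.746, 0.0]
wrist_force: [1.0, 2.8, -0.3]
finger_gap: -0.0002
grip_force: 0.9
```

>>> {"api": "step_arm", "payload": {"moves": [[[-3,0,0],[0,0,0],0],[[-5,0,0],[0,0,0],0],[[-7,0,0],[0,0,0],0],[[-9,0,0],[0,0,0],0],[[-11,0,0],[0,0,0],0],[[-13,0,0],[0,0,0],0],[[-15,0,0],[0,0,0],0],[[-17,0,0],[0,0,0],0]]}}

```text
clock: 7.22
tcp_pos: [0.4886, -0.1912, 0.0493]
orientation: [0.0, 0.666, 0.746, -0.0]
wrist_force: [0.5, -0.0, -0.4]
finger_gap: 0.0001
grip_force: 0.0
```

>>> {"api": "step_arm", "payload": {"moves": [[[0,0,0],[0,0,0],0],[[0,0,0],[0,0,0],0],[[0,0,0],[0,0,0],0]]}}

```text
clock: 7.47
tcp_pos: [0.4885, -0.1908, 0.0493]
orientation: [-0.0, 0.666, 0.746, 0.0]
wrist_force: [-0.3, -0.8, -0.1]
finger_gap: 0.0001
grip_force: 0.0
```

```bash
python3 - <<'E'
from loc import *
loc(); im,_=snap('wrist','w5')
E
```

```text
clock 7.4667 xc,yc mm -52.93358557015555 -13.878032310702443 z 0.0492692061817873 F [-0.30445868 -0.75553014 -0.05119953] gap 8.372000662605069e-05
tool x in c 0.0014709962687256678 1.0000265070823706 tz [-2.25205539e-05  1.44337613e-04 -9.99999989e-01]
```

View pics/w5.png

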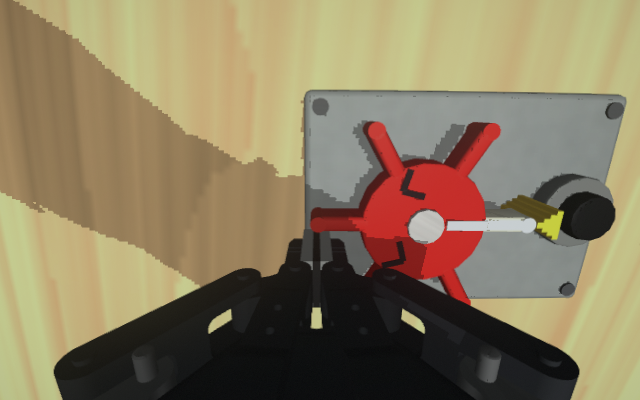

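The white lobe is at the pointer: its tip is at (530,225), in line with the hub (427,227). I'll withdraw, rise and move over the button.

>>> {"api": "step_arm", "payload": {"moves": [[[0,-7,0],[0,0,0],0],[[0,-16,0],[0,0,0],0],[[0,-26,0],[0,0,0],0],[[0,-26,-25],[0,0,0],0],[[0,-26,-50],[0,0,0],0],[[0,-26,-70],[0,0,0],0],[[7,4,-70],[0,0,0],0],[[14,34,-70],[0,0,0],0]]}}

```text
clock: 8.18
tcp_pos: [0.5205, -0.174, 0.1214]
orientation: [0.001, 0.668, 0.745, 0.0]
wrist_force: [0.6, 0.1, 0.3]
finger_gap: -0.0002
grip_force: 0.0
```

>>> {"api": "step_arm", "payload": {"moves": [[[0,30,0],[0,0,0],0],[[0,60,0],[0,0,0],0],[[0,90,0],[0,0,0],0],[[0,113,0],[0,0,0],0],[[0,113,0],[0,0,0],0],[[0,113,0],[0,0,0],0]]}}

```text
clock: 8.68
tcp_pos: [0.6326, -0.1604, 0.1185]
orientation: [-0.001, 0.666, 0.746, -0.0]
wrist_force: [0.0, 0.5, -0.7]
finger_gap: 0.0003
grip_force: 0.0
```

```bash
python3 - <<'E'
from loc import *
loc(); im,p=snap('top','t2'); im=im[150:226,320:396,::-1]
print(to_px(p,[[.6332,-.1604,.048],[.5395,-.171,.06]]))
cv2.imwrite('pics/t2c.png',cv2.resize(im,None,fx=7.8,fy=7.8,interpolation=cv2.INTER_CUBIC))
E
```

```text
clock 8.6833 xc,yc mm 93.74648704890456 -0.0007968557791623864 z 0.11852186501112398 F [ 0.04845037  0.46351157 -0.67747103] gap 0.000259607816378461
tool x in c 0.0007343711285319997 1.0000271951083362 tz [-1.35374927e-03  3.69444473e-04 -9.99999015e-01]
[[352.52517917 166.06682828]
 [357.33531084 195.63881695]]
```

View pics/t2c.png

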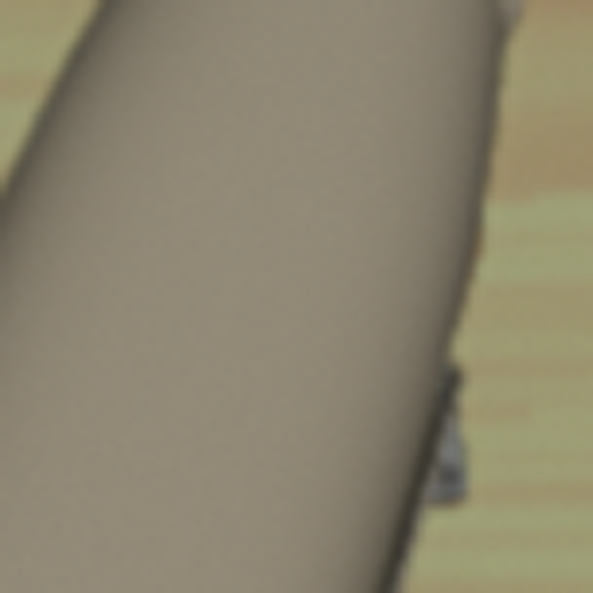

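The arm hides the counter from the top camera, but the TCP reading puts the fingertips over the button. I'll descend, pressing slowly.

>>> {"api": "step_arm", "payload": {"moves": [[[0,0,20],[0,0,0],0],[[0,0,40],[0,0,0],0],[[0,0,55],[0,0,0],0],[[0,0,64],[0,0,0],0],[[0,0,67],[0,0,0],0],[[0,0,69],[0,0,0],0]]}}

```text
clock: 9.23
tcp_pos: [0.6316, -0.1606, 0.0504]
orientation: [-0.001, 0.667, 0.745, -0.0]
wrist_force: [-2.0, 0.4, 2.0]
finger_gap: -0.0002
grip_force: 1.2
```

>>> {"api": "step_arm", "payload": {"moves": [[[0,0,1],[0,0,0],0],[[0,0,2],[0,0,0],0],[[0,0,3],[0,0,0],0],[[0,0,4],[0,0,0],0]]}}

```text
clock: 9.57
tcp_pos: [0.6334, -0.1608, 0.0473]
orientation: [0.001, 0.666, 0.746, 0.0]
wrist_force: [-2.6, -0.3, 4.4]
finger_gap: -0.0001
grip_force: 2.1
```

>>> {"api": "step_arm", "payload": {"moves": [[[0,0,1],[0,0,0],0],[[0,0,2],[0,0,0],0]]}}

```text
clock: 9.73
tcp_pos: [0.6335, -0.1608, 0.0459]
orientation: [0.001, 0.666, 0.746, 0.0]
wrist_force: [-6.2, 0.5, 16.3]
finger_gap: -0.0002
grip_force: 8.1
```

>>> {"api": "step_arm", "payload": {"moves": [[[0,0,0.5],[0,0,0],0],[[0,0,0.5],[0,0,0],0],[[0,0,0.5],[0,0,0],0]]}}

```text
clock: 9.98
tcp_pos: [0.6335, -0.1608, 0.0459]
orientation: [0.001, 0.666, 0.746, 0.0]
wrist_force: [-5.6, 0.5, 12.8]
finger_gap: -0.0002
grip_force: 6.6
```

```bash
python3 - <<'E'
from loc import *
loc(); im,p=snap('wrist','w6'); im2,p2=snap('scene','s2')
print(to_px(p2,[[.6332,-.1604,.048]]))
a=cv2.resize(im[60:360,240:640,::-1],(640,480)); 
b=cv2.resize(im2[205:280,255:345,::-1],(560,466) ,interpolation=cv2.INTER_CUBIC)
cv2.imwrite('pics/m.png',np.vstack([cv2.resize(a,(400,300)),cv2.resize(b,(400,300))]))
E
```

```text
clock 9.9833 xc,yc mm 94.53849028657153 -0.5428356706758732 z 0.04592579423317991 F [-5.57335358  0.50210053 12.76809146] gap -0.000158606171268948
tool x in c 0.001448932531126227 1.0000256421362645 tz [ 0.00170213 -0.0011645  -0.99999787]
[[315.26790324 246.78215608]]
```

View pics/m.png

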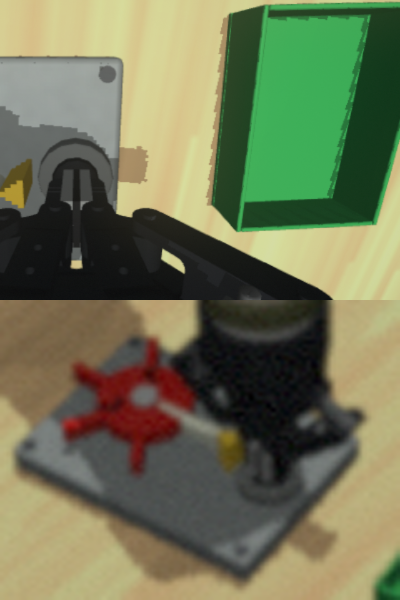

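The picture shows the fingertips centred inside the button's collar, with the wheel still in place and the white lobe at the pointer. The force follows the button's spring and then meets a hard stop. One slightly firmer push will confirm it, then release.

>>> {"api": "step_arm", "payload": {"moves": [[[0,0,0.7],[0,0,0],0],[[0,0,1.2],[0,0,0],0],[[0,0,1.2],[0,0,0],0],[[0,0,1.2],[0,0,0],0]]}}

```text
clock: 10.42
tcp_pos: [0.6335, -0.1608, 0.0458]
orientation: [0.001, 0.666, 0.746, 0.0]
wrist_force: [-6.9, 1.7, 18.2]
finger_gap: 0.0002
grip_force: 9.4
```

>>> {"api": "step_arm", "payload": {"moves": [[[0,0,-2],[0,0,0],0],[[0,0,-4],[0,0,0],0]]}}

```text
clock: 10.58
tcp_pos: [0.6334, -0.1608, 0.0477]
orientation: [0.001, 0.666, 0.746, 0.0]
wrist_force: [-2.5, -1.2, 3.6]
finger_gap: 0.0001
grip_force: 1.9
```

>>> {"api": "step_arm", "payload": {"moves": [[[0,0,-2],[0,0,0],0],[[0,0,-4],[0,0,0],0]]}}

```text
clock: 10.75
tcp_pos: [0.6335, -0.1608, 0.0509]
orientation: [0.0, 0.666, 0.746, 0.0]
wrist_force: [-1.0, -1.5, 2.4]
finger_gap: 0.0002
grip_force: 1.0
```

>>> {"api": "step_arm", "payload": {"moves": [[[0,0,-4],[0,0,0],0],[[0,0,-10],[0,0,0],0],[[0,0,-30],[0,0,0],0],[[0,0,-60],[0,0,0],0],[[0,0,-90],[0,0,0],0],[[0,0,-120],[0,0,0],0],[[0,0,-130],[0,0,0],0],[[0,0,-130],[0,0,0],0]]}}

```text
clock: 11.42
tcp_pos: [0.6352, -0.161, 0.1844]
orientation: [0.003, 0.666, 0.746, 0.001]
wrist_force: [1.0, -0.6, 0.5]
finger_gap: -0.0002
grip_force: 0.0
```

Fully released: the button travelled about 6 mm to a hard stop and sprang back. I'll move the arm aside and check the result by number.

>>> {"api": "step_arm", "payload": {"moves": [[[0,-25,-20],[0,0,0],0],[[0,-50,-40],[0,0,0],0],[[30,-75,-40],[0,0,0],0],[[60,-100,-40],[0,0,0],0],[[95,-120,-40],[0,0,0],0],[[130,-120,-40],[0,0,0],0],[[165,-120,-40],[0,0,0],0],[[200,-120,-40],[0,0,0],0]]}}

```text
clock: 12.08
tcp_pos: [0.4898, 0.0263, 0.2189]
orientation: [-0.001, 0.667, 0.745, -0.0]
wrist_force: [0.9, 0.1, -0.2]
finger_gap: -0.0001
grip_force: 0.0
```

```bash
python3 - <<'E'
from loc import *
loc(); im,p=snap('top','t3'); a=cv2.imread('pics/top1.png')[:,:,::-1].astype(int)
hub=np.array([.5395,-.171])
for n,I in(('before',a),('after',im.astype(int))):
    out=[]
    for k in range(-180,180,4):
        t=np.radians(k+6.5); X=[[*(hub+r*np.array([np.cos(t),np.sin(t)])),.06] for r in (.040,.044,.048)]
        v=np.mean([I[int(round(y)),int(round(x))] for x,y in to_px(p,X)],0)
        if v.min()>115: out.append(('W',k))
        elif v[0]>v[1]+45: out.append(('R',k))
    print(n,out)
    r=I[150:226,320:396]; m=(abs(r[:,:,0]-r[:,:,2])<14)&(r.sum(2)<420); ys,xs=np.nonzero(m); print('grey',m.sum(),xs.mean(),ys.mean())
E
```

```text
clock 12.0833 xc,yc mm -27.05532790844435 201.67863470826603 z 0.21892222465474537 F [ 0.90064346  0.09455843 -0.18701503] gap -0.00012051080197597678
tool x in c 0.002401441770288522 1.0000242846957141 tz [-2.14951429e-03  6.95093848e-04 -9.99997448e-01]
before [('R', -180), ('R', -176), ('W', -168), ('W', -124), ('W', -120), ('W', -116), ('W', -112), ('R', -64), ('R', -60), ('R', -56), ('R', -4), ('R', 0), ('W', 40), ('W', 44), ('R', 56), ('R', 60), ('W', 80), ('W', 84), ('W', 88), ('W', 92), ('W', 96), ('W', 100), ('W', 104), ('W', 108), ('R', 116), ('R', 120), ('R', 124), ('W', 136), ('W', 140), ('W', 144), ('W', 148), ('W', 152), ('W', 156), ('W', 160), ('W', 164), ('R', 176)]
grey 1752 34.454337899543376 35.7060502283105
after [('R', -180), ('R', -176), ('W', -168), ('W', -164), ('W', -160), ('W', -156), ('W', -152), ('W', -148), ('W', -144), ('W', -140), ('R', -124), ('R', -120), ('R', -116), ('W', -108), ('W', -104), ('W', -84), ('W', -80), ('W', -76), ('R', -64), ('R', -60), ('R', -56), ('W', -44), ('W', -8), ('W', -4), ('W', 0), ('W', 4), ('W', 16), ('W', 24), ('W', 28), ('W', 32), ('W', 36), ('W', 40), ('W', 44), ('R', 56), ('R', 60), ('W', 80), ('W', 84), ('W', 88), ('W', 92), ('W', 96), ('W', 100), ('W', 104), ('W', 108), ('R', 116), ('R', 120), ('R', 124), ('W', 136), ('W', 140), ('W', 144), ('W', 148), ('W', 152), ('W', 156), ('W', 160), ('W', 164), ('R', 176)]
grey 1750 34.25828571428571 35.522285714285715
```

The red lobes sit at ±60°, ±120° and 180° with no red at 0°, so the white lobe is at the pointer. The counter hasn't moved. Handing in.

```bash
python3 -c "
from workcell import env
print(env.hand_in())"
```

```text
the job is handed in; nothing more can be done
None
```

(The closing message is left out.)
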